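# Close the ticket case and tuck its spring flap under the lip

### The arm

A 6-joint arm with a two-finger parallel gripper is mounted at the origin on the work surface. World frame = base frame: x ahead of the robot, y to its left, z up, the work surface at z = 0. Lengths are in mm, angles in rad, forces in N, time in s.
With the tool pointing down it reaches from about 350 to 850 mm from the base axis. Payload 8.1 kg.
Tool frame: the origin (TCP) lies on the mounting face of the last link; the fingertips stand 173 mm ahead of it and the grasp point (between the pads) lies 155 mm ahead of it; z points along the fingers, y is the line along which they close (so a half turn about z gives the same grasp; the last joint's range is limited). The gripper opens to 85 mm and grips with 20 to 120 N. Pads are 22 mm wide; open, the fingers measure 114 mm over their backs; the gripper's body (76 mm by 85 mm) begins 54 mm behind the grasp point. The pads swing forward as they close: fully open they stand 13 mm farther back than shut.
Start: joints at [1.023, 0.13, 1.488, -0, 1.523, -0.085], TCP at [267.854, 536.899, 404.692] pointing down, gripper open.
Joint ranges: [-2.96, 2.96], [-0.89, 2.26], [0.02, 2.5], [-1.34, 4.48], [0, 2.73], [-2.66, 2.66]. Speed limits (rad/s): [2.39, 2.39, 2.79, 3.14, 3.14, 3.14].

### API

Orientations are given as a rotation vector (axis times angle).
In Python, from plant import sensors, read_camera, bot gives the robot as it stands.
- The arm moves only by the tool send_rows, never from a script. Its argument "commands" is a list of rows, each an object with "delta_pos": the shift along the tool's x, y, z in mm, a list of three; "yaw": the turn about the tool's z in rad. A call has exactly 8 rows; each row is the pose to reach, as a shift and turn from the pose commanded when the call began, along the tool's axes at that moment; what a row does not reach only later rows make up. A row lasts 1/8 s, in which the tool goes at most 62.5 mm and 10.7 degrees, less where a joint would pass 70% of its speed; a pose out of reach is approached as far as the arm can. A call with a gripper value outside its range is refused whole. "grip" is the opening in per cent of the stroke, from 0 (shut) to 100 (fully open), set as the call begins (left out, the last holds). The fingers move at their own pace and stop on an object; the grip force is fixed at half the most. Time passes only in rows, so rows that repeat a pose let the fingers close, or fill a call up. It gives the time, the measured TCP pose, the force, the opening and the grip force at its end, in the units of the state.
- sensors.read_state(): the state, without advancing time (a new reading comes with each control period).
- read_camera(name): name is "scene" or "side" or "wrist"; returns a dict with "image" (384x512x3 uint8, blue, green, red), "depth" (384x512 float32, mm along the optical axis (not along the pixel's ray), 0 where there is no reading), "fovy" (degrees; the focal length in pixels is half the picture's height over the tangent of half this angle, whatever the lens; pixels are square), "cx", "cy" (the principal point, pixels), "world_from_camera" (4x4, takes a point from camera to world coordinates). Camera axes: x right, y down, z forward; pixel columns grow to the right and rows downward; lengths in mm; the calibration is good to about 2 mm. A picture is of the moment at which its call begins.
- bot.job_done(): hands the job in; it is judged then, once.
The state is a dict: "time": time; "q": joint angles; "qvel": joint speeds; "joint_efforts": joint torques, N m; "eef_pos": TCP position; "orientation": TCP orientation; "force": force on the tool from outside, world axes, zero at the start; "torque": the same for the moment, N m; "width": finger opening in mm; "gripper_force": force on a finger pad.
Only numpy, scipy, OpenCV 4.12 (cv2) and the standard library are available. Lean on these libraries where they do the work, as an engineer would, in place of code of your own. Each camera call takes 0.05 s, during which the arm holds its last target. There are 200 camera calls.

### The job

Close the grain-ticket case: with the outside of the fingers push its standing spring-loaded cover flap over and down flat, then keep it pressed down and push it by its ridge so that its free edge slides well in beneath the retaining lip and the flap stays shut by itself when you let go. Only touch and push the flap on its outer (ridged) face, do not pinch it or reach round to its cork-lined inside, and do not lift the case or shove it along the shelf. Leave everything else on the shelf standing where it is.

Things in the scene. Friction and masses are not known exactly. Their poses are not given: they have to be found in the camera images.
- case: Grey metal ticket case, 170 x 130 x 30 mm (x, y, z), about 2 kg, loose on the shelf; slides if shoved hard. Origin: centre of its underside; x points from the flap's hinge to the lip. Hinge axis: parallel to y at x = -62 mm + slide, z = 32 mm. Steel lip: plate 100 mm wide (y), x = 58 to 85 mm, underside z = 40, top z = 44 mm, closed by a wall at x = 75 mm.
- flap (a joint): Cover flap angle, rad: 0 = flat on the case, 1.57 upright, more = leaning back from the lip. A 3 mm aluminium plate 110 mm wide, reaching 115 mm from the hinge; flat, its outer (upper) face is at case z = 35 mm, 5 mm below the lip's underside. A spring (0.12 N m/rad, rest angle about 1.75, friction 0.03 N m) reopens it unless tucked; about 2.5 N at 80 mm holds it flat.
- slide (a joint): How far flap and hinge are slid in the slotted hinge towards the lip, m: 0 = back, 0.018 = home at its stop. About 3.5 N friction; stays where left. At 0 the flat flap's edge is 5 mm short of the lip so it folds down past it; at 0.018 it is 13 mm beneath. The lip is solid: if slid 5 mm or more before the flap is down, the edge lands on top of the lip.
- hinge (a point): Centre of the flap's hinge axis (on the underside plane of the flap); moves with slide.
- flap_edge (a point): Middle of the flap's free edge, 115 mm from the hinge, mid thickness.
- ridge_foot (a point): Middle of the push ridge's foot on the flap's outer face, on the hinge side, 90 mm from the hinge. The ridge is a bar 70 mm long (across the flap), 6 mm thick (90 to 96 mm from the hinge), standing 7 mm up from the outer face; push its hinge side to slide the flap towards the lip.
- lip_edge (a point): Middle of the lower front edge of the retaining lip, which the flap's edge must go beneath.
- lining: Cork pad 85 x 90 x 2 mm glued to the inside (under) face of the flap; not to be touched. Origin at the hinge axis, x along the flap to its free edge.
- can_a: Dented open aluminium sample can, 70 mm diameter, 92 mm high, loose near the case; bystander. Origin: centre of its underside.
- can_b: A second such can; bystander. Origin: centre of its underside.
- jar: Olive-green glass jar with screw lid, 72 mm diameter, 105 mm high, near the case; bystander. Origin: centre of its underside.
- strike_bar: Red plastic strike-off bar, 200 x 28 x 12 mm, lying beyond the lip end of the case; bystander. Origin: centre of its underside, x along its length.
- probe: Thermometer probe, 170 mm long, 18 mm high, lying to the robot's right; bystander. Origin: near mid length, on the shelf.
- sieve_pan: Round steel sieve pan, 140 mm diameter, 40 mm high, standing to the robot's left; bystander. Origin: centre of its underside.

How it is judged:
By the outcome, as a careful person would: the job done as asked, in the order asked, and still so for the second after the job is handed in, with the robot touching nothing.
It also fails if it takes over 42 s, if anything falls off the work surface, if the arm or the gripper's body presses on something with over 40 N, if the wrist force passes 120 N, or if a joint passes its speed limit or range.

## Working session

There is one attempt and no reset: what is moved stays moved. The work goes in short steps, Python scripts to look and compute and a tool call to move; the robot and the scene stay as the last step left them, time stands still between calls to the robot, and variables do not carry over. Pictures are saved under pics/ and viewed, at most 10 in all, crops included, and the job is handed in when it is done.

Besides the shell and the picture viewer there is one more tool, called after "Emit:" in YAML: its name, and indented under it one key for each argument. send_rows: Moves the arm, as the interface text tells. Its arguments: {"type":"object","properties":{"commands":{"type":"array","items":{"type":"object","properties":{"delta_pos":{"type":"array","items":{"type":"number"}},"yaw":{"type":"number"}}}},"grip":{"type":"number"}},"required":["commands"]}

```bash
mkdir -p pics; ls; cat > h.py <<'E'
import numpy as np, cv2
from plant import sensors, read_camera, bot
def cap(n):
    c=read_camera(n); im=c["image"]; d=c["depth"]; h,w=d.shape
    f=h/2/np.tan(np.radians(c["fovy"])/2)
    v,u=np.mgrid[:h,:w]
    P=np.stack([(u-c["cx"])*d/f,(v-c["cy"])*d/f,d,np.ones_like(d)],-1)@np.array(c["world_from_camera"]).T
    P=P[...,:3]; P[d==0]=np.nan
    return im,P,c
E
python3 - <<'E'
from h import *
s=sensors.read_state(); print(s)
for n in("scene","side"):
    im,P,c=cap(n); cv2.imwrite(f"pics/{n}1.png",im); np.save(f"pics/{n}1.npy",P); print(np.round(c["world_from_camera"],2),c["fovy"])
E
```

```text
pics
{'time': 0.0, 'q': array([ 1.02259663e+00,  1.31167974e-01,  1.48926279e+00,  4.10794662e-06,
        1.52299395e+00, -8.53902277e-02]), 'qvel': array([-2.85954837e-04,  1.94545576e-03,  1.19687962e-03,  3.13188409e-04,
       -4.22130721e-05,  1.58365163e-04]), 'joint_efforts': array([-4.88066271e-04, -5.69439912e+01, -5.00522482e+01, -5.85754351e-04,
        1.57836353e-02,  3.76346421e-06]), 'eef_pos': array([267.73536107, 536.70242469, 403.64912562]), 'orientation': array([-7.20376934e-01, -3.05729355e+00,  2.73207855e-03]), 'force': array([ 0.50422483, -0.97909983,  0.08755054]), 'torque': array([0.03359843, 0.05302719, 0.00065128]), 'gripper_force': 0.0, 'width': 84.82898963738444}
[[-3.00000e-02  6.00000e-01 -8.00000e-01  1.79703e+03]
 [ 1.00000e+00  2.00000e-02 -2.00000e-02  5.73900e+01]
 [ 0.00000e+00 -8.00000e-01 -6.00000e-01  9.49490e+02]
 [ 0.00000e+00  0.00000e+00  0.00000e+00  1.00000e+00]] 51.25424873678478
[[ 8.0000e-01 -3.8000e-01  4.7000e-01 -5.3430e+01]
 [-6.0000e-01 -4.9000e-01  6.3000e-01 -8.7790e+02]
 [-1.0000e-02 -7.8000e-01 -6.2000e-01  9.4682e+02]
 [ 0.0000e+00  0.0000e+00  0.0000e+00  1.0000e+00]] 52.446283392478826
```

View pics/scene1.png

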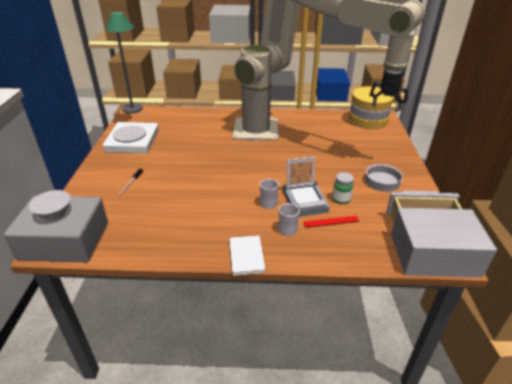

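View pics/side1.png

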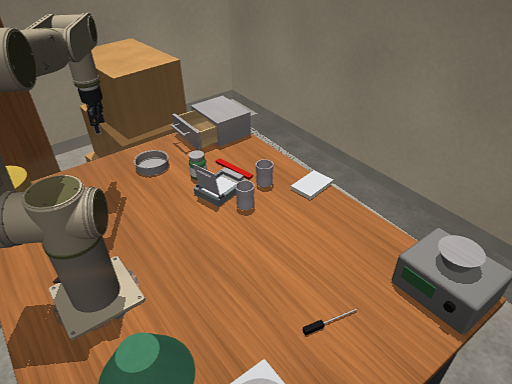

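The scene shows the case at (305,197) with its flap up at (301,172), on the robot side. Cans are at (268,193) and (288,219), the jar at (343,187) and the red bar at (332,221). Next I'll measure these.

```bash
python3 - <<'E'
from h import *
for n,(u0,u1,v0,v1) in (("scene",(250,370,145,240)),("side",(180,280,140,220))):
    P=np.load(f"pics/{n}1.npy"); im=cv2.imread(f"pics/{n}1.png")
    cv2.imwrite(f"pics/{n}1c.png",cv2.resize(im[v0:v1,u0:u1],None,fx=6,fy=6,interpolation=cv2.INTER_CUBIC))
P=np.load("pics/scene1.npy")
for u,v in [(268,184),(288,210),(343,176),(305,222),(357,218),(290,165),(313,163),(291,182),(316,181),(301,170),(286,190),(322,187),(290,212),(326,208),(308,208),(300,198)]: print(u,v,np.round(P[v,u]))
# top view height map
Q=P.reshape(-1,3);Q=Q[~np.isnan(Q).any(1)]
q=Q[(Q[:,0]>400)&(Q[:,0]<850)&(abs(Q[:,1]-150)<250)&(Q[:,2]>8)&(Q[:,2]<250)]
Q2=np.load("pics/side1.npy").reshape(-1,3);Q2=Q2[~np.isnan(Q2).any(1)]
q2=Q2[(Q2[:,0]>400)&(Q2[:,0]<850)&(abs(Q2[:,1]-150)<250)&(Q2[:,2]>8)&(Q2[:,2]<250)]
H=np.zeros((450,500),np.uint8)
for a in(q,q2):
  for x,y,z in a: cv2.circle(H,(int(400-y),int(x-400)),1,int(min(255,z*1.5+40)),-1)
cv2.imwrite("pics/top.png",H)
E
```

```text
268 184 [572.  65.  70.]
288 210 [715. 136.  63.]
343 176 [556. 343. 103.]
305 222 [715. 199.  10.]
357 218 [682. 390.   7.]
290 165 [518. 146. 122.]
313 163 [495. 235. 118.]
291 182 [530. 154.  52.]
316 181 [444. 262.  -1.]
301 170 [508. 191.  94.]
286 190 [553. 135.  30.]
322 187 [483. 283.  -2.]
290 212 [716. 143.  55.]
326 208 [650. 279.  24.]
308 208 [665. 211.  34.]
300 198 [584. 188.  16.]
```

View pics/scene1c.png

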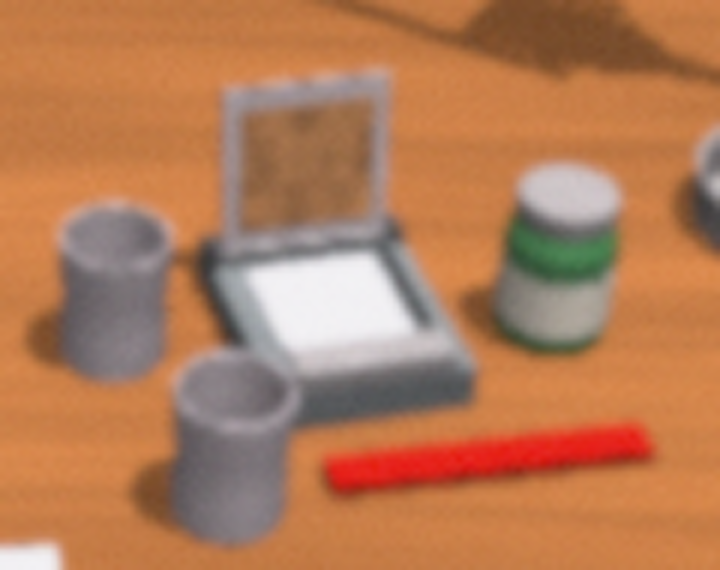

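View pics/top.png

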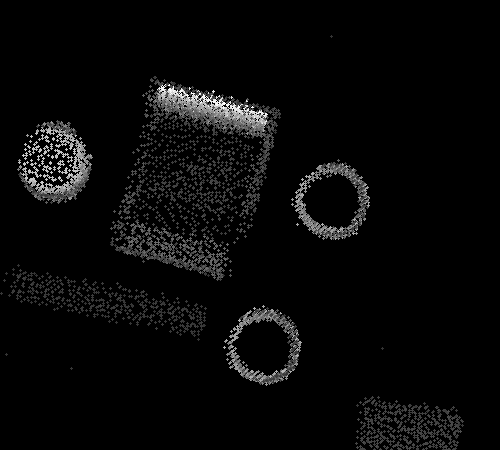

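The top-down height map shows the case rotated by about 14° and clear of its neighbours. Next I'll get a rough case fit, the tool axes and the wrist camera mounting.

```bash
cat >> h.py <<'E'
from scipy.spatial.transform import Rotation as R
def tool():
    s=sensors.read_state(); return np.array(s["eef_pos"]),R.from_rotvec(s["orientation"]).as_matrix(),s
E
python3 - <<'E'
from h import *
p,M,s=tool(); print(np.round(p),np.round(M,3))
c=read_camera("wrist"); W=np.array(c["world_from_camera"]); print("cam in tool",np.round(M.T@(W[:3,3]-p)),np.round(M.T@W[:3,:3],2),c["fovy"])
Q=np.concatenate([np.load(f"pics/{n}1.npy").reshape(-1,3) for n in("scene","side")]);Q=Q[~np.isnan(Q).any(1)]
m=(Q[:,0]>470)&(Q[:,0]<690)&(Q[:,1]>115)&(Q[:,1]<300)
for lo,hi in((10,50),(20,36),(37,52)):
    q=Q[m&(Q[:,2]>lo)&(Q[:,2]<hi)]; print(lo,hi,len(q),cv2.minAreaRect(q[:,:2].astype(np.float32)))
q=Q[m&(Q[:,2]>60)&(Q[:,2]<170)]; mu=np.median(q,0); u,sv,vt=np.linalg.svd(q-mu); print(mu,vt[2],np.percentile(q,[1,99],axis=0))
def T(x,y,z,yaw): return
E
```

```text
[268. 537. 404.] [[-0.895  0.446 -0.001]
 [ 0.446  0.895 -0.001]
 [ 0.    -0.002 -1.   ]]
cam in tool [74. -0. 30.] [[ 0.   -0.96 -0.29]
 [ 1.    0.    0.  ]
 [-0.   -0.29  0.96]] 58.249644573637866
10 50 1968 ((597.4942016601562, 210.8956298828125), (218.05868530273438, 137.83299255371094), 14.200301170349121)
20 36 696 ((579.962646484375, 206.71231079101562), (182.53977966308594, 136.53445434570312), 14.659346580505371)
37 52 442 ((585.8034057617188, 210.8346405029297), (163.32940673828125, 135.38604736328125), 15.40246868133545)
[509.70122253 185.06322966 104.56809114] [0.95019441 0.2526409  0.18249151] [[488.76020267 134.99668244  61.01129794]
 [528.93730897 240.45287612 145.6700343 ]]
```

Emit:
send_rows:
  commands:
    - {"delta_pos": [-30,-15,0],"yaw": -0.05}
    - {"delta_pos": [-80,-41,0],"yaw": -0.14}
    - {"delta_pos": [-135,-69,0],"yaw": -0.25}
    - {"delta_pos": [-190,-97,0],"yaw": -0.36}
    - {"delta_pos": [-245,-125,0],"yaw": -0.47}
    - {"delta_pos": [-300,-153,0],"yaw": -0.58}
    - {"delta_pos": [-350,-178,0],"yaw": -0.67}
    - {"delta_pos": [-383,-195,0],"yaw": -0.716}
  grip: 0

```text
time: 1.15
eef_pos: [524.6, 189.1, 404.4]
orientation: [0.397, -3.116, 0.001]
force: [-0.5, 0.7, 0.4]
width: 0.5
gripper_force: 0.0
```

```bash
python3 - <<'E'
from h import *
p,M,s=tool(); print(np.round(p,1),np.round(M,3),s["width"],s["force"])
im,P,c=cap("wrist"); np.save("pics/w1.npy",P); cv2.imwrite("pics/w1.png",im)
E
```

```text
[524.6 189.1 404.4] [[-0.968 -0.251 -0.   ]
 [-0.251  0.968 -0.   ]
 [ 0.    -0.    -1.   ]] 0.4610185849105781 [-0.45131078  0.72951191  0.44756918]
```

View pics/w1.png

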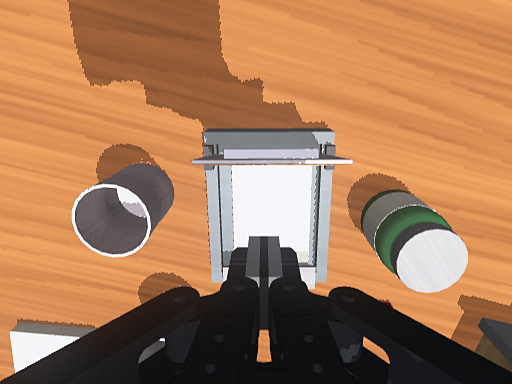

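The wrist view shows the case rim at cols 205–333, its back edge at row 130, the flap nearly edge-on at row 160 (cols 192–352), and the lip near row 270, partly hidden by the gripper. The image bottom is the lip side.

```bash
python3 - <<'E'
from h import *
P=np.load("pics/w1.npy"); Q=P.reshape(-1,3); Q=Q[~np.isnan(Q).any(1)]
for u,v in [(208,134),(330,134),(270,134),(270,155),(212,230),(328,230),(212,278),(310,275),(230,277),(272,161),(194,161),(350,161),(270,153),(225,275),(270,220)]: print(u,v,np.round(P[v,u],1))
m=(Q[:,0]>470)&(Q[:,0]<700)&(Q[:,1]>110)&(Q[:,1]<300)
q=Q[m&(Q[:,2]>24)&(Q[:,2]<38)]; print(len(q),cv2.minAreaRect(q[:,:2].astype(np.float32)))
a=np.radians(14.5); ex=np.array([np.cos(a),np.sin(a)]); ey=np.array([-ex[1],ex[0]])
for lo,hi in((24,33),(34,39),(40,50),(60,100),(100,130),(135,155)):
    q=Q[m&(Q[:,2]>lo)&(Q[:,2]<hi)]; d=q[:,:2]-[582,207]
    print(lo,hi,len(q),np.round([np.percentile(d@ex,[.5,5,50,95,99.5]),np.percentile(d@ey,[.5,5,50,95,99.5])],1), np.median(q[:,2]) if len(q) else 0)
q=Q[m&(Q[:,2]>137)&(Q[:,2]<155)]
print("edge fit",cv2.fitLine(q[:,:2].astype(np.float32),cv2.DIST_HUBER,0,.01,.01).ravel())
E
```

```text
208 134 [513.5 128.6  31.5]
330 134 [482.9 245.9  30. ]
270 134 [498.  188.1  30.7]
270 155 [500.1 186.9 126.5]
212 230 [614.1 154.2  30.4]
328 230 [582.1 275.6  30.7]
212 278 [672.1 166.6  30. ]
310 275 [632.2 268.6  44.7]
230 277 [521.6 175.  262.8]
272 161 [499.9 187.9 146.3]
194 161 [513.3 137.  146.2]
350 161 [486.7 238.9 145.8]
270 153 [498.7 186.5 126.5]
225 275 [655.3 179.6  45.2]
270 220 [591.2 213.3  19.4]
4521 ((578.7176513671875, 208.33843994140625), (171.1653289794922, 130.35641479492188), 14.892178535461426)
24 33 4486 [[-88.3 -87.  -30.   69.7  80.9]
 [-62.8 -61.    1.7  65.1  66.9]] 30.516702383448404
34 39 105 [[-75.9 -75.5 -69.4 -52.2 -50.9]
 [-63.4 -63.1 -54.4  65.5  66.8]] 38.50286838633542
40 50 456 [[-75.  -71.7  61.3  78.3  81.9]
 [-62.1 -56.9  43.8  60.4  66.1]] 44.41497513416678
60 100 52 [[-76.1 -76.1 -74.5 -70.8 -70.7]
 [-52.2 -51.3  43.6  54.8  55.6]] 82.95447703720524
100 130 1057 [[-88.7 -88.5 -85.  -79.3 -77.5]
 [-49.9 -33.1   1.8  36.   53.5]] 126.0817431978125
135 155 844 [[-85.  -84.8 -83.6 -81.8 -81.6]
 [-52.2 -47.3  -1.3  50.2  55.4]] 145.34922396364684
edge fit [ 2.5977111e-01 -9.6567023e-01  5.0079218e+02  1.8726704e+02]
```

Fit: case centre (578.7, 208.3), yaw about 15°, size 171×130 (matches the spec). The flap edge is at case x=-81.5, z=146, which matches θ≈1.75 and slide 0. I'll move behind the flap.

Emit:
send_rows:
  commands:
    - {"delta_pos": [15,1,5],"yaw": 0}
    - {"delta_pos": [35,2,20],"yaw": -0.009}
    - {"delta_pos": [55,4,45],"yaw": -0.009}
    - {"delta_pos": [68,4.5,75],"yaw": -0.009}
    - {"delta_pos": [68,4.5,100],"yaw": -0.009}
    - {"delta_pos": [68,4.5,118],"yaw": -0.009}
    - {"delta_pos": [68,4.5,123],"yaw": -0.009}
    - {"delta_pos": [68,4.5,123],"yaw": -0.009}

```text
time: 2.2
eef_pos: [456.8, 178.8, 281.9]
orientation: [-0.411, 3.115, -0.0]
force: [-0.2, 0.3, 0.2]
width: -0.2
gripper_force: 0.0
```

```bash
cat > st.py <<'E'
from h import *
p,M,s=tool(); a=np.radians(15); ex=np.array([np.cos(a),np.sin(a)]); ey=np.array([-ex[1],ex[0]])
d=p[:2]-[578.7,208.3]; F=np.array(s["force"])
print("t",s["time"],"case x,y",np.round([d@ex,d@ey],1),"tip z",round(p[2]-173,1),"F x,y,z",np.round([F[:2]@ex,F[:2]@ey,F[2]],2))
E
python3 st.py
python3 - <<'E'
from h import *
# planned front-bottom corner path -> TCP centre (case x) and tip z
for t in np.arange(100,-1,-5):
    a=np.radians(t); f=-62+78*np.cos(a)-3*np.sin(a); r=-62+90*np.cos(a)-10*np.sin(a)
    print(t,"corner",round(f,1),"ridge",round(r,1),"z",round(32+78*np.sin(a)+3*np.cos(a),1))
E
```

```text
t 2.2 case x,y [-125.4    3.1] tip z 108.9 F x,y,z [-0.08  0.38  0.21]
100 corner -78.5 ridge -87.5 z 108.3
95 corner -71.8 ridge -79.8 z 109.4
90 corner -65.0 ridge -72.0 z 110.0
85 corner -58.2 ridge -64.1 z 110.0
80 corner -51.4 ridge -56.2 z 109.3
75 corner -44.7 ridge -48.4 z 108.1
70 corner -38.1 ridge -40.6 z 106.3
65 corner -31.8 ridge -33.0 z 104.0
60 corner -25.6 ridge -25.7 z 101.0
55 corner -19.7 ridge -18.6 z 97.6
50 corner -14.2 ridge -11.8 z 93.7
45 corner -9.0 ridge -5.4 z 89.3
40 corner -4.2 ridge 0.5 z 84.4
35 corner 0.2 ridge 6.0 z 79.2
30 corner 4.0 ridge 10.9 z 73.6
25 corner 7.4 ridge 15.3 z 67.7
20 corner 10.3 ridge 19.2 z 61.5
15 corner 12.6 ridge 22.3 z 55.1
10 corner 14.3 ridge 24.9 z 48.5
5 corner 15.4 ridge 26.8 z 41.8
0 corner 16.0 ridge 28.0 z 35.0
```

Emit:
send_rows:
  commands:
    - {"delta_pos": [-10,-1,0],"yaw": 0}
    - {"delta_pos": [-20,-3,0],"yaw": 0}
    - {"delta_pos": [-27,-3,0],"yaw": 0}
    - {"delta_pos": [-34,-3,0],"yaw": 0}
    - {"delta_pos": [-41,-3,0],"yaw": 0}
    - {"delta_pos": [-48,-3,0],"yaw": 0}
    - {"delta_pos": [-55,-3,0],"yaw": 0}
    - {"delta_pos": [-62,-3,0],"yaw": 0}

```text
time: 3.2
eef_pos: [517.5, 192.0, 281.5]
orientation: [0.411, -3.114, 0.0]
force: [-0.8, -0.0, -0.5]
width: -0.1
gripper_force: 0.4
```

```bash
python3 st.py; python3 - <<'E'
from h import *
im,P,c=cap("side"); a=im[120:240,150:310]; im2,_,_=cap("wrist")
cv2.imwrite("pics/s2.png",np.hstack([cv2.resize(a,(512,384),interpolation=cv2.INTER_CUBIC),im2])[:, :].copy() if 0 else np.vstack([cv2.resize(a,(400,300),interpolation=cv2.INTER_CUBIC),cv2.resize(im2,(400,300))]))
E
```

```text
t 3.2 case x,y [-63.3   0.1] tip z 108.5 F x,y,z [-0.78  0.17 -0.47]
```

View pics/s2.png

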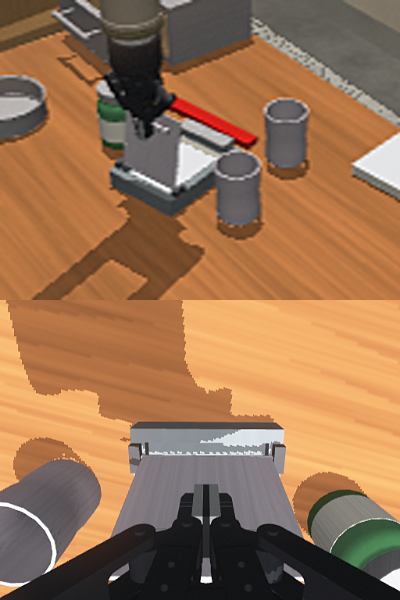

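Emit:
send_rows:
  commands:
    - {"delta_pos": [-7.5,0,0.5],"yaw": 0}
    - {"delta_pos": [-14,0,2],"yaw": 0}
    - {"delta_pos": [-20.5,0,4.5],"yaw": 0}
    - {"delta_pos": [-26.5,0,7.5],"yaw": 0}
    - {"delta_pos": [-32.5,0,11],"yaw": 0}
    - {"delta_pos": [-38,0,15],"yaw": 0}
    - {"delta_pos": [-43,0,19],"yaw": 0}
    - {"delta_pos": [-48,0,24],"yaw": 0}

```text
time: 4.3
eef_pos: [564.0, 204.5, 257.6]
orientation: [-0.411, 3.114, 0.0]
force: [-0.9, -1.3, 1.3]
width: -0.1
gripper_force: 0.8
```

```bash
python3 st.py
```

```text
t 4.3 case x,y [-15.2   0.1] tip z 84.6 F x,y,z [-1.23 -0.98  1.35]
```

Emit:
send_rows:
  commands:
    - {"delta_pos": [-4.5,0,5.5],"yaw": 0}
    - {"delta_pos": [-8,0,11],"yaw": 0}
    - {"delta_pos": [-11.5,0,17],"yaw": 0}
    - {"delta_pos": [-14.5,0,23],"yaw": 0}
    - {"delta_pos": [-17,0,29.5],"yaw": 0}
    - {"delta_pos": [-18.5,0,36],"yaw": 0}
    - {"delta_pos": [-19,0,40],"yaw": 0}
    - {"delta_pos": [-19.5,0,43],"yaw": 0}

```text
time: 5.3
eef_pos: [582.4, 209.4, 214.5]
orientation: [-0.411, 3.115, -0.0]
force: [0.9, 0.8, 3.3]
width: 0.4
gripper_force: 1.2
```

```bash
python3 st.py
```

```text
t 5.3 case x,y [3.9 0.1] tip z 41.5 F x,y,z [1.05 0.51 3.32]
```

Emit:
send_rows:
  commands:
    - {"delta_pos": [0,0,1],"yaw": 0}
    - {"delta_pos": [0,0,2],"yaw": 0}
    - {"delta_pos": [0,0,3],"yaw": 0}
    - {"delta_pos": [0,0,4],"yaw": 0}
    - {"delta_pos": [0,0,5],"yaw": 0}
    - {"delta_pos": [0,0,5.5],"yaw": 0}
    - {"delta_pos": [0,0,6],"yaw": 0}
    - {"delta_pos": [0,0,6],"yaw": 0}

```text
time: 6.3
eef_pos: [582.4, 209.4, 208.7]
orientation: [-0.411, 3.115, 0.0]
force: [1.7, -0.9, 1.5]
width: -0.3
gripper_force: 1.2
```

```bash
python3 st.py; python3 - <<'E'
from h import *
im,P,c=cap("scene"); im2,P2,c=cap("side"); np.save("pics/sc3.npy",P)
cv2.imwrite("pics/s3.png",np.hstack([cv2.resize(im[150:250,250:370],(400,333),interpolation=cv2.INTER_CUBIC),cv2.resize(im2[140:223,180:280],(400,333),interpolation=cv2.INTER_CUBIC)]))
E
```

```text
t 6.3 case x,y [3.9 0.1] tip z 35.7 F x,y,z [ 1.41 -1.26  1.5 ]
```

View pics/s3.png

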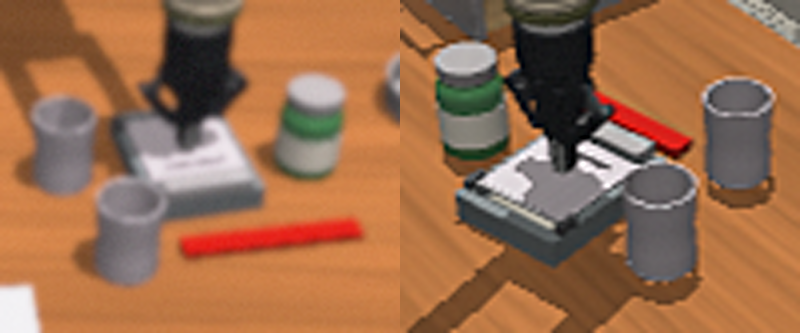

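The flap looks flat short of the lip, with the fingertips behind the ridge. I'll press down a little more to get firm contact.

Emit:
send_rows:
  commands:
    - {"delta_pos": [0,0,0.3],"yaw": 0}
    - {"delta_pos": [0,0,0.6],"yaw": 0}
    - {"delta_pos": [0,0,0.9],"yaw": 0}
    - {"delta_pos": [0,0,1.2],"yaw": 0}
    - {"delta_pos": [0,0,1.4],"yaw": 0}
    - {"delta_pos": [0,0,1.5],"yaw": 0}
    - {"delta_pos": [0,0,1.5],"yaw": 0}
    - {"delta_pos": [0,0,1.5],"yaw": 0}

```text
time: 7.4
eef_pos: [582.4, 209.4, 208.0]
orientation: [0.411, -3.115, 0.0]
force: [-2.4, -0.7, 9.9]
width: 0.1
gripper_force: 4.9
```

```bash
python3 st.py
```

```text
t 7.4 case x,y [3.9 0.1] tip z 35.0 F x,y,z [-2.46 -0.04  9.85]
```

Emit:
send_rows:
  commands:
    - {"delta_pos": [-2,0,-0.2],"yaw": 0}
    - {"delta_pos": [-4.5,0,-0.2],"yaw": 0}
    - {"delta_pos": [-7,0,-0.2],"yaw": 0}
    - {"delta_pos": [-9.5,0,-0.2],"yaw": 0}
    - {"delta_pos": [-12,0,-0.2],"yaw": 0}
    - {"delta_pos": [-14.5,0,-0.2],"yaw": 0}
    - {"delta_pos": [-17,0,-0.2],"yaw": 0}
    - {"delta_pos": [-19,0,-0.2],"yaw": 0}

```text
time: 8.4
eef_pos: [600.0, 214.1, 207.8]
orientation: [0.41, -3.111, 0.001]
force: [-9.3, -2.9, 15.1]
width: -0.2
gripper_force: 7.3
```

```bash
python3 st.py; python3 - <<'E'
from h import *
im,P,c=cap("scene"); im2,P2,c=cap("side"); np.save("pics/sc3.npy",P)
cv2.imwrite("pics/s4.png",np.hstack([cv2.resize(im[150:250,250:370],(400,333),interpolation=cv2.INTER_CUBIC),cv2.resize(im2[140:223,180:280],(400,333),interpolation=cv2.INTER_CUBIC)]))
E
```

```text
t 8.4 case x,y [22.1  0.1] tip z 34.8 F x,y,z [-9.76 -0.43 15.06]
```

View pics/s4.png

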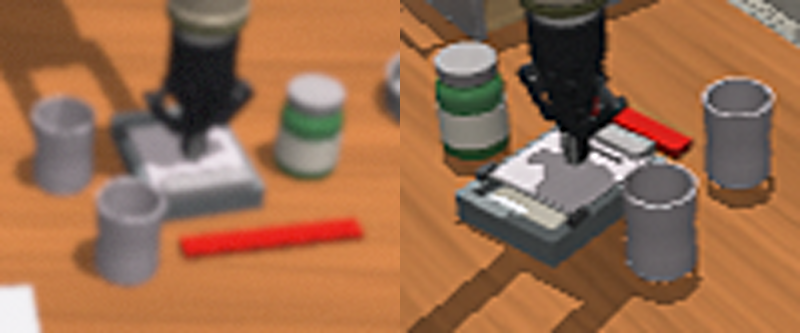

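```bash
cat > sl.py <<'E'
from h import *
im,P,c=cap("wrist"); import sys
Q=P.reshape(-1,3); Q=Q[~np.isnan(Q).any(1)]; a=np.radians(15)
ex=np.array([np.cos(a),np.sin(a)]); ey=np.array([-ex[1],ex[0]]); d=Q[:,:2]-[578.7,208.3]; x,y,z=d@ex,d@ey,Q[:,2]
for y0,y1 in((-53,-30),(30,53)):
    print([(k,round(float(np.median(z[m])),1)) for k in range(-90,-30,3) if (m:=(y>y0)&(y<y1)&(x>k)&(x<=k+3)&(z<60)).sum()>3])
m=(z>22)&(z<36)&(abs(x)<100)&(abs(y)<75); print(cv2.minAreaRect((Q[m][:,:2]).astype(np.float32)), "case back x",np.percentile(x[m],.5), "y",np.percentile(y[m],[.5,99.5]))
E
python3 sl.py; python3 st.py
```

```text
[(-84, 30.3), (-81, 30.5), (-78, 30.4), (-75, 24.4), (-72, 17.5), (-69, 17.4), (-66, 17.5), (-63, 17.4), (-60, 17.8), (-57, 17.9), (-54, 18.0), (-51, 18.0), (-48, 34.9), (-45, 35.5), (-42, 35.4), (-39, 35.4), (-36, 35.4), (-33, 35.3)]
[(-84, 30.3), (-81, 30.4), (-78, 30.4), (-75, 25.8), (-72, 17.6), (-69, 17.5), (-66, 17.5), (-63, 17.5), (-60, 18.1), (-57, 18.4), (-54, 18.3), (-51, 18.4), (-48, 34.2), (-45, 35.5), (-42, 35.4), (-39, 35.4), (-36, 35.4), (-33, 35.4)]
((579.4424438476562, 208.28321838378906), (169.10585021972656, 131.10986328125), 14.953293800354004) case back x -83.0584087198996 y [-64.67706772  64.23835186]
t 8.55 case x,y [22.1  0.1] tip z 34.8 F x,y,z [-7.94 -0.91 12.26]
```

```bash
cat > rd.py <<'E'
from h import *
a=np.radians(15); ex=np.array([np.cos(a),np.sin(a)]); ey=np.array([-ex[1],ex[0]])
for n in("wrist","side","scene"):
    im,P,c=cap(n); Q=P.reshape(-1,3); Q=Q[~np.isnan(Q).any(1)]; d=Q[:,:2]-[578.7,208.3]; x,y,z=d@ex,d@ey,Q[:,2]
    for s in(-1,1):
        b=(y*s>18)&(y*s<34)&(x>10)&(x<90)&(z<60)
        print(n,s,[(k,round(float(np.percentile(z[m],80)),1)) for k in range(14,90,3) if (m:=b&(x>k)&(x<=k+3)).sum()>1])
E
python3 rd.py
```

```text
wrist -1 [(14, 35.7), (17, 35.7), (20, 35.6), (23, 35.7), (26, 35.7), (29, 35.7), (32, 35.7), (35, 35.7), (38, 35.6), (41, 35.5), (44, 35.0)]
wrist 1 [(14, 35.7), (17, 35.7), (20, 35.7), (23, 35.8), (26, 35.7), (29, 35.8), (32, 35.7), (35, 35.7), (38, 35.6), (41, 35.5), (44, 34.7)]
side -1 [(20, 35.9), (23, 35.7), (29, 37.4), (32, 36.7), (41, 41.3), (44, 41.5), (47, 45.0), (53, 46.0), (56, 47.1), (59, 40.2), (62, 46.2), (65, 45.7), (74, 44.4), (80, 45.4)]
side 1 [(14, 36.3), (20, 36.1), (23, 37.8)]
scene -1 [(14, 35.0), (17, 34.2), (20, -278.9), (23, 35.3), (26, 33.8), (29, 35.3), (32, 33.5), (35, -283.2), (41, -755.7), (44, -121.3), (47, -276.3), (50, 40.8), (53, -275.7), (59, 40.4), (62, -434.8), (68, 43.2), (71, -591.5), (74, 42.2), (77, 41.4), (80, 30.1), (83, 33.3), (86, 30.7), (89, 9.2)]
scene 1 [(14, 34.4), (17, 34.0), (23, 33.3), (26, -277.4), (29, 31.7), (32, 33.7), (35, 33.8), (38, -279.9), (41, -747.6), (47, 37.8), (50, 37.4), (53, -752.4), (59, 41.4), (62, 41.1), (65, -275.5), (68, -589.0), (71, 44.2), (74, 42.3), (77, 13.2), (80, 28.7), (83, 35.6), (86, 32.2), (89, 23.4)]
```

The flap is flat (35.7), and the ridge foot is now at x≥45. Friction from the press carried it about 17 mm in. I'll ease the press a little and go forward to the ridge for a final gentle push, to be sure it is home.

Emit:
send_rows:
  commands:
    - {"delta_pos": [0.8,0,-0.4],"yaw": 0}
    - {"delta_pos": [-1,0,-0.5],"yaw": 0}
    - {"delta_pos": [-3,0,-0.5],"yaw": 0}
    - {"delta_pos": [-5,0,-0.5],"yaw": 0}
    - {"delta_pos": [-7,0,-0.5],"yaw": 0}
    - {"delta_pos": [-9,0,-0.5],"yaw": 0}
    - {"delta_pos": [-10,0,-0.5],"yaw": 0}
    - {"delta_pos": [-10.5,0,-0.5],"yaw": 0}

```text
time: 9.7
eef_pos: [609.9, 216.9, 207.8]
orientation: [0.41, -3.111, 0.001]
force: [-6.7, -2.7, 9.8]
width: -0.2
gripper_force: 5.2
```

```bash
python3 st.py; python3 sl.py
```

```text
t 9.7 case x,y [32.4  0.2] tip z 34.8 F x,y,z [-7.2  -0.91  9.77]
[(-75, 18.9), (-72, 17.5), (-69, 17.4), (-66, 17.5), (-63, 17.5), (-60, 17.7), (-57, 17.9), (-54, 17.8), (-51, 18.0), (-48, 35.3), (-45, 35.5), (-42, 35.4), (-39, 35.4), (-36, 35.4), (-33, 35.4)]
[(-75, 20.8), (-72, 17.5), (-69, 17.6), (-66, 17.6), (-63, 17.5), (-60, 18.1), (-57, 18.3), (-54, 18.4), (-51, 18.4), (-48, 34.9), (-45, 35.6), (-42, 35.3), (-39, 35.4), (-36, 35.4), (-33, 35.4)]
((583.466064453125, 209.35763549804688), (157.7692413330078, 131.6065216064453), 14.778014183044434) case back x -73.63726171910581 y [-64.7795684   64.18033787]
```

Emit:
send_rows:
  commands:
    - {"delta_pos": [0.3,0,-0.2],"yaw": 0}
    - {"delta_pos": [-0.5,0,-0.2],"yaw": 0}
    - {"delta_pos": [-1,0,-0.2],"yaw": 0}
    - {"delta_pos": [-1.5,0,-0.2],"yaw": 0}
    - {"delta_pos": [-2,0,-0.2],"yaw": 0}
    - {"delta_pos": [-2.5,0,-0.2],"yaw": 0}
    - {"delta_pos": [-2.8,0,-0.2],"yaw": 0}
    - {"delta_pos": [-2.8,0,-0.2],"yaw": 0}

```text
time: 10.75
eef_pos: [612.2, 217.5, 207.8]
orientation: [0.41, -3.109, 0.001]
force: [-8.8, -2.3, 12.0]
width: -0.0
gripper_force: 6.5
```

```bash
python3 st.py; python3 sl.py|head -1
```

```text
t 10.75 case x,y [34.7  0.3] tip z 34.8 F x,y,z [-9.13  0.08 12.04]
[(-75, 17.5), (-72, 17.5), (-69, 17.5), (-66, 17.5), (-63, 17.5), (-60, 17.8), (-57, 17.9), (-54, 17.8), (-51, 17.9), (-48, 35.3), (-45, 35.6), (-42, 35.4), (-39, 35.3), (-36, 35.4), (-33, 35.4)]
```

Emit:
send_rows:
  commands:
    - {"delta_pos": [0,0,-0.3],"yaw": 0}
    - {"delta_pos": [-0.3,0,-0.3],"yaw": 0}
    - {"delta_pos": [-0.6,0,-0.3],"yaw": 0}
    - {"delta_pos": [-0.9,0,-0.3],"yaw": 0}
    - {"delta_pos": [-1.2,0,-0.3],"yaw": 0}
    - {"delta_pos": [-1.2,0,-0.3],"yaw": 0}
    - {"delta_pos": [-1.2,0,-0.3],"yaw": 0}
    - {"delta_pos": [-1.2,0,-0.3],"yaw": 0}

```text
time: 11.8
eef_pos: [612.6, 217.7, 207.6]
orientation: [0.41, -3.107, 0.002]
force: [-12.2, -3.4, 13.5]
width: 0.3
gripper_force: 9.2
```

```bash
python3 st.py; python3 sl.py|head -1
```

```text
t 11.8 case x,y [35.2  0.3] tip z 34.6 F x,y,z [-12.66  -0.14  13.52]
[(-75, 17.3), (-72, 17.5), (-69, 17.5), (-66, 17.5), (-63, 17.5), (-60, 17.7), (-57, 17.9), (-54, 17.9), (-51, 17.8), (-48, 35.3), (-45, 35.5), (-42, 35.4), (-39, 35.4), (-36, 35.4), (-33, 35.3)]
```

The ridge is in contact and the slide is at its stop: front face at x≈46, so about 18 mm. Now I'll release and lift straight up.

Emit:
send_rows:
  commands:
    - {"delta_pos": [0.4,0,-0.6],"yaw": 0}
    - {"delta_pos": [0.4,0,-2],"yaw": 0}
    - {"delta_pos": [0.4,0,-5],"yaw": 0}
    - {"delta_pos": [0.4,0,-12],"yaw": 0}
    - {"delta_pos": [0.4,0,-30],"yaw": 0}
    - {"delta_pos": [0.4,0,-60],"yaw": 0}
    - {"delta_pos": [0.4,0,-100],"yaw": 0}
    - {"delta_pos": [0.4,0,-140],"yaw": 0}

```text
time: 12.85
eef_pos: [614.5, 218.0, 351.3]
orientation: [-0.41, 3.113, 0.0]
force: [0.1, 0.4, 0.7]
width: -0.6
gripper_force: 0.0
```

Emit:
send_rows:
  commands:
    - {"delta_pos": [10,0,-15],"yaw": 0}
    - {"delta_pos": [25,0,-30],"yaw": 0}
    - {"delta_pos": [40,0,-45],"yaw": 0}
    - {"delta_pos": [55,0,-55],"yaw": 0}
    - {"delta_pos": [70,0,-60],"yaw": 0}
    - {"delta_pos": [80,0,-60],"yaw": 0}
    - {"delta_pos": [80,0,-60],"yaw": 0}
    - {"delta_pos": [80,0,-60],"yaw": 0}

```text
time: 13.85
eef_pos: [537.2, 197.2, 407.9]
orientation: [0.411, -3.114, 0.0]
force: [-0.7, -0.3, -0.2]
width: 0.5
gripper_force: 0.0
```

```bash
python3 st.py; python3 sl.py; python3 rd.py|head -2; python3 - <<'E'
from h import *
im,P,c=cap("scene"); im2,P2,c=cap("wrist")
cv2.imwrite("pics/s5.png",np.hstack([cv2.resize(im[150:250,250:370],(400,333),interpolation=cv2.INTER_CUBIC),cv2.resize(im2,(400,333))]))
E
```

```text
t 13.85 case x,y [-43.    0.1] tip z 234.9 F x,y,z [-0.73 -0.07 -0.21]
[(-90, 0.5), (-87, 20.7), (-84, 30.4), (-81, 30.7), (-78, 30.3), (-75, 30.2), (-72, 17.6), (-69, 17.6), (-66, 17.6), (-63, 17.6), (-60, 17.8), (-57, 18.3), (-54, 17.9), (-51, 17.7), (-48, 19.3), (-45, 35.4), (-42, 35.7), (-39, 35.6), (-36, 36.0), (-33, 36.2)]
[(-90, 0.6), (-87, 15.2), (-84, 30.5), (-81, 30.4), (-78, 30.5), (-75, 30.3), (-72, 17.7), (-69, 17.7), (-66, 17.6), (-63, 17.7), (-60, 18.2), (-57, 18.3), (-54, 18.5), (-51, 18.6), (-48, 19.7), (-45, 35.0), (-42, 35.6), (-39, 35.8), (-36, 35.8), (-33, 36.1)]
((578.757568359375, 208.17689514160156), (170.72413635253906, 130.2771759033203), 14.849586486816406) case back x -85.28313706006159 y [-64.86413088  64.71412376]
wrist -1 [(14, 39.0), (17, 39.1), (20, 39.1), (23, 39.3), (26, 39.3), (29, 39.2), (32, 39.6), (35, 39.5), (38, 39.9), (41, 40.1), (44, 46.3), (47, 47.5), (53, 39.8)]
wrist 1 [(14, 38.8), (17, 39.2), (20, 39.3), (23, 39.3), (26, 39.3), (29, 39.4), (32, 39.7), (35, 40.0), (38, 39.9), (41, 40.0), (44, 46.1), (47, 47.3), (50, 46.5), (53, 41.5)]
```

View pics/s5.png

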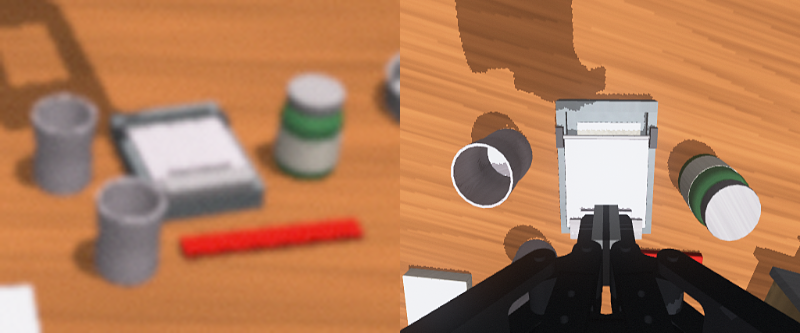

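The flap is held shut under the lip. Its ridge sits at x≈45–51, so the slide is about 17–18 mm. The case has not moved (578.8, 208.2), and the bystanders are in place.

```bash
python3 -c "
from plant import bot; print(bot.job_done())"
```

```text
the job is handed in; nothing more can be done
None
```

The job is handed in: the flap is folded flat, its edge is slid about 17–18 mm of the 18 mm travel in under the lip, and it stayed shut after I let go, with the case unmoved and the nearby items still standing in place.

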